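# Slide the battery pack into its charging dock

### The job

The battery pack of the cordless polisher lies on the bench. Slide it along the bench, without lifting it, into the charging dock so that its plug nose finds the dock's floating socket, which may hang a little to the left or right, and press it fully home until the spring catch has clicked in; do not ram the contacts. Leave the glass blank, the suction holder and the pine block where they are.

Things in the scene. Friction and masses are not known exactly. Their poses are not given: they have to be found in the camera images.
- battery_pack: battery pack, black below, grey on top, flat on the bench, about 0.55 kg. Body 112 mm long (its x), 88 mm wide (its y), 44 mm high: too wide for the gripper, so push it. Its lower 32 mm is a plain 112 x 88 mm box, above that it is 5 mm narrower on every side. Slides at about 2 to 5 N. Origin: centre of the body's underside, 56 mm from the +x and the -x face, 44 mm from the sides
- pack_face (a point): middle of the pack's +x face, where the nose grows out: 56 mm ahead of the pack's origin, 24 mm above its underside; axes as the pack
- nose_tip (a point): tip of the black plug nose that stands 22 mm out of the pack's +x face, on its middle line: 78 mm ahead of the pack's origin, 24 mm up. The nose is 44 mm wide and reaches from 12 to 36 mm above the bench; its front corners are rounded (3 mm radius); on top a rounded ridge and behind it a groove for the catch
- dock: charging dock bolted to the bench, grey-black, 124 mm wide (its y), 80 mm deep, 88 mm high. Origin: on the bench below the middle of its front face (plane x = 0, a hard stop). x points into the dock, the way the pack goes in; z up. Two short guide horns, 9 mm thick, 28 mm high, stand 30 mm out of the front face, inner faces 104 mm apart, so the pack has 8 mm free on each side
- bezel (a point): middle of the window in the dock's front face (x = 0), 24 mm above the bench; axes as the dock. In the 77 mm wide window hangs the grey floating socket. Home: the pack's +x face bears on the front face, pack_face within about 8 mm of this point sideways (wherever the socket is), pack parallel to the dock
- socket_play (a point): fixed point: the MIDDLE of the floating socket's side play. The socket's hole is 46.6 mm wide, 30 mm deep, 9 to 37 mm above the bench, mouth 2 mm behind the front face, edges rounded (3 mm). The socket itself sits up to 6 mm left or right (dock y) of here, a different amount each time, not measured: see it or feel for it. It stays where left; about 4 N moves it sideways
- catch (a joint): spring catch over the socket, height in m: 0 = down (at rest, and again when dropped into the groove of a pack that is home), 0.002 or so while the nose's ridge lifts it in the last 12 mm of the way. A grey key on the dock's top rises with it. Passing it takes about 8 to 16 N in all; once dropped in, it holds the pack. A nose that has missed the hole stops about 20 mm short of home
- glass_octagon: teal glass blank, 55 mm across, 42 mm high, standing loose beyond the work: bystander. Origin: centre of its underside
- suction_dop: suction holder, black rubber foot of 52 mm and upright wooden stem, 62 mm high, standing loose: bystander. Origin: centre of its underside
- pine_block: small pine block 45 x 70 x 45 mm, lying loose at the near left: bystander. Origin: centre of its underside

How it is judged:
By the outcome, as a careful person would: the job done as asked, in the order asked, and still so for the second after the job is handed in, with the robot touching nothing.
It also fails if it takes over 67 s, if anything falls off the work surface, if the arm or the gripper's body presses on something with over 40 N, if the wrist force passes 120 N, or if a joint passes its speed limit or range.

### The arm

A 6-joint arm with a two-finger parallel gripper is mounted at the origin on a cart in front of the work surface, level with it; the furniture and walls round the work are solid. World frame = base frame: x ahead of the robot, y to its left, z up, the work surface at z = 0. Lengths are in m, angles in degrees, forces in N, time in s.
With the tool pointing down it reaches from about 0.375 to 0.9 m from the base axis. Payload 3.1 kg.
Tool frame: the origin (TCP) lies on the centre line of the jaws, within the pads' length; the fingertips stand finger_overhang ahead of it and the grasp point (between the pads) lies 5 mm behind it (finger_overhang is the distance from the TCP to the fingertips, in m); z points along the fingers, y is the line along which they close (so a half turn about z gives the same grasp; the last joint's range is limited). The gripper opens to 87 mm and grips with 3 to 60 N. Pads are 19 mm wide; open, the fingers measure 117 mm over their backs; the gripper's body (75 mm by 190 mm) begins 51 mm behind the grasp point.
Start: joints at [58.356, 30.224, 82.088, -0, 67.689, -10.227], TCP at [0.228, 0.582, 0.237] pointing down, gripper open.
Joint ranges: [-176.69, 176.69], [-43.24, 126.21], [12.49, 139.97], [-82, 262], [0, 151.66], [-163.58, 163.58]. Speed limits (degrees/s): [159.86, 159.86, 180, 180, 180, 180].

### API

Orientations are given as a 3x3 rotation matrix whose columns are the frame's x, y, z axes.
In Python, from rig import read_state, capture, calibration, hand_in, finger_overhang gives the robot as it stands.
- The arm moves only by the tool send_rows, never from a script. Its argument "plan" is a list of rows, each a list of 5 numbers: the closure in counts, from 0 (fully open) to 255 (shut), then the shift along the tool's x, y, z in m, then the turn about the tool's z in rad. A call has 1 to 20 rows; each row shifts and turns the commanded pose from where the row before left it, along the tool's axes as they then stand; what a row does not reach is not made up. A row lasts 1/12 s, in which the tool goes at most 41.7 mm and 7.16 degrees, less where a joint would pass 70% of its speed; a pose out of reach is approached as far as the arm can. A call is refused whole if a number of a shift passes 0.0417 or a number of a turn 0.125, either way. A call with a gripper value outside its range is refused whole. The fingers move at their own pace and stop on an object; the grip force is fixed at half the most. Time passes only in rows, so rows that do not move let the fingers close. It gives the time, the measured TCP pose, the force, the opening and the grip force at its end, in the units of the state.
- read_state(): the state, without advancing time (a new reading comes with each control period).
- capture(name): name is "scene" or "top"; returns (picture, depth): 400x640x3 uint8, blue, green, red; 400x640 float32, m along the optical axis (not along the pixel's ray), 0 where there is no reading.
- calibration(name): a dict with "fx", "fy", "cx", "cy" (pixels), "xyz" and "rotation" of the camera in the world. Camera axes: x right, y down, z forward; pixel columns grow to the right and rows downward; lengths in m; the calibration is good to about 2 mm. A picture is of the moment at which its call begins. calibration takes no time and is no camera call.
- hand_in(): hands the job in; it is judged then, once.
The state is a dict: "time_s": time; "joint_positions": joint angles; "qvel": joint speeds; "tau": joint torques, N m; "position": TCP position; "tcp_rot": TCP orientation; "force": force on the tool from outside, world axes, zero at the start; "moment": the same for the moment, N m; "opening": opening from 0.0 (shut) to 1.0 (fully open); "grasp_force": force on a finger pad.
Only numpy, scipy, OpenCV 4.12 (cv2) and the standard library are available. Lean on these libraries where they do the work, as an engineer would, in place of code of your own. Each camera call takes 0.05 s, during which the arm holds its last target. There are 200 camera calls.

## Working session

There is one attempt and no reset: what is moved stays moved. The work goes in short steps, Python scripts to look and compute and a tool call to move; the robot and the scene stay as the last step left them, time stands still between calls to the robot, and variables do not carry over. Pictures are saved under pics/ and viewed, at most 10 in all, crops included, and the job is handed in when it is done.

Besides the shell and the picture viewer there is one more tool, called after "Emit:" as name(argument=value, ...) on one line, values as JSON. send_rows: Moves the arm, as the interface text tells. Its arguments: {"type":"object","properties":{"plan":{"type":"array","items":{"type":"array","items":{"type":"number"}}}},"required":["plan"]}

```bash
mkdir -p pics; cat > h.py <<'E'
import numpy as np, cv2
from rig import *
def pts(name,d):
    c=calibration(name);v,u=np.mgrid[:400,:640]
    p=np.stack([(u-c["cx"])/c["fx"]*d,(v-c["cy"])/c["fy"]*d,d],-1)
    return p@np.array(c["rotation"]).T+np.array(c["xyz"])
E
python3 - <<'E'
from h import *
for n in("scene","top"):
    p,d=capture(n);np.save(n+".npy",pts(n,d));cv2.imwrite(f"pics/{n}0.png",p);c=calibration(n);print(n,c)
s=read_state();print({k:np.round(s[k],3) for k in s}, finger_overhang if not callable(finger_overhang) else finger_overhang())
E
```

```text
scene {'fx': 400.8489270347715, 'fy': 400.8489270347715, 'cx': 326.1194855250367, 'cy': 203.7665915215801, 'xyz': array([ 0.07990684, -0.26205359,  0.7291508 ]), 'rotation': array([[ 0.54249826, -0.63335534,  0.55186652],
       [-0.84001334, -0.40229998,  0.36404987],
       [-0.00855704, -0.66107166, -0.75027397]])}
top {'fx': 416.41375631580104, 'fy': 416.41375631580104, 'cx': 320.68993062419406, 'cy': 197.78071624203832, 'xyz': array([0.35971361, 0.06558754, 1.12844402]), 'rotation': array([[ 6.73375580e-04, -9.85163731e-01,  1.71615763e-01],
       [-9.99802447e-01,  2.74587637e-03,  1.96857230e-02],
       [-1.98648960e-02, -1.71595115e-01, -9.84967260e-01]])}
{'time_s': np.float64(0.1), 'joint_positions': array([ 58.357,  30.274,  82.149,   0.   ,  67.686, -10.226]), 'qvel': array([-0.081, -0.06 , -0.179,  0.01 ,  0.051, -0.044]), 'tau': array([ -0.   , -44.099, -17.715,   0.063,   0.053,  -0.   ]), 'position': array([0.228, 0.581, 0.236]), 'tcp_rot': array([[-0.931,  0.365, -0.001],
       [ 0.365,  0.931, -0.002],
       [ 0.   , -0.002, -1.   ]]), 'force': array([ 0.326, -0.373,  0.217]), 'moment': array([-0.012, -0.039, -0.019]), 'grasp_force': np.float64(0.0), 'opening': np.float64(0.998)} 0.014
```

View pics/scene0.png

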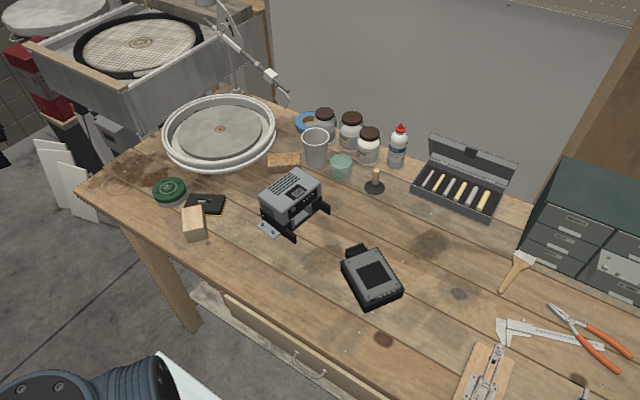

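View pics/top0.png

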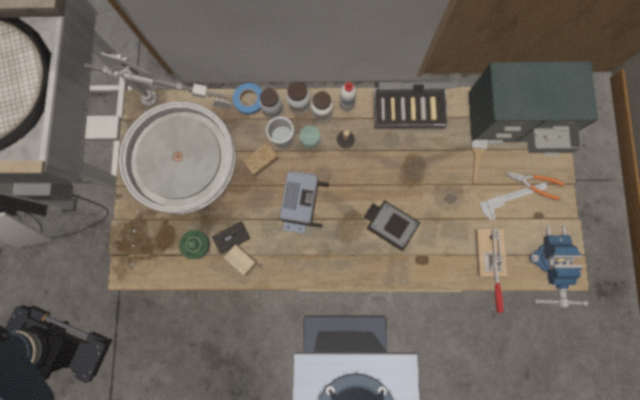

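The scene view shows the dock at about (290,200) with its mouth to the lower right. The pack is at (370,278), nose towards the dock, and the pine block is at (193,223). In the top view the dock is at (300,198) and the pack at (393,225).

```bash
python3 - <<'E'
from h import *
def rect(n,box,z0,z1):
    P=np.load(n+".npy");u0,u1,v0,v1=box;Q=P[v0:v1,u0:u1].reshape(-1,3)
    m=(Q[:,2]>z0)&(Q[:,2]<z1);Q=Q[m]
    r=cv2.minAreaRect((Q[:,:2]*1000).astype(np.float32))
    print(n,box,z0,z1,len(Q),np.round(r[0],1),np.round(r[1],1),round(r[2],1),"med z",np.median(Q[:,2]).round(4)); 
rect("top",(355,430,195,255),.038,.06); rect("scene",(325,415,235,315),.038,.06)
rect("top",(355,430,195,255),.020,.06)
rect("top",(275,340,160,245),.075,.11); rect("scene",(240,345,155,255),.080,.11)
rect("top",(275,340,160,245),.018,.04);rect("top",(225,260,240,278),.03,.06)
p=cv2.imread("pics/scene0.png");q=p[160:315,240:415];cv2.imwrite("pics/c1.png",cv2.resize(q,None,fx=4,fy=3.8,interpolation=cv2.INTER_CUBIC))
E
```

```text
top (355, 430, 195, 255) 0.038 0.06 1163 [485.3 -92.3] [128.2  81.9] 58.2 med z 0.0442
scene (325, 415, 235, 315) 0.038 0.06 1806 [487.2 -93.6] [127.9  78.2] 57.3 med z 0.0452
top (355, 430, 195, 255) 0.02 0.06 1597 [484.9 -94.1] [134.6  89.8] 57.2 med z 0.0431
top (275, 340, 160, 245) 0.075 0.11 1511 [545.8 143.5] [ 81.  124.6] 80.7 med z 0.0881
scene (240, 345, 155, 255) 0.08 0.11 1572 [547.2 142.1] [ 81.9 124.5] 81.0 med z 0.0893
top (275, 340, 160, 245) 0.018 0.04 117 [543.4 130. ] [110.  124.4] 81.6 med z 0.0281
top (225, 260, 240, 278) 0.03 0.06 494 [387.6 298.7] [70.  44.9] 49.1 med z 0.0454
```

View pics/c1.png

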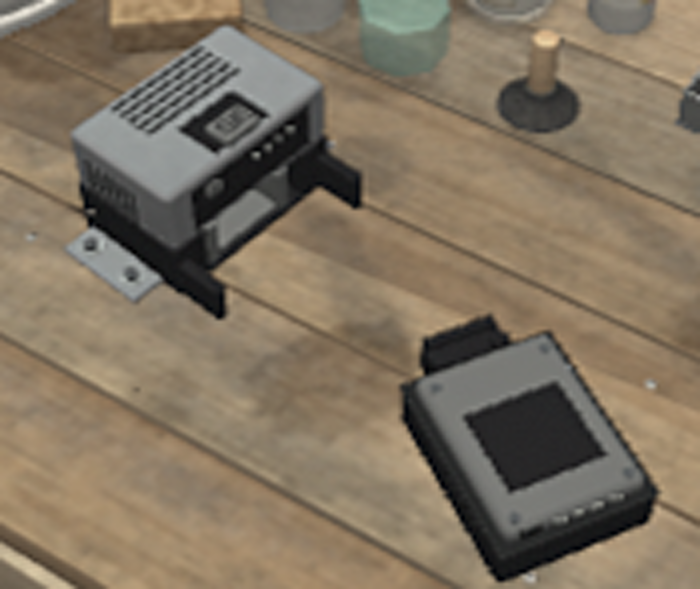

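Emit:
send_rows(plan=[[0, -0.0242, -0.0273, 0, 0], [0, -0.0242, -0.0273, 0, 0], [0, -0.0242, -0.0273, 0, 0], [0, -0.0242, -0.0273, 0, 0], [0, -0.0242, -0.0273, 0, 0], [0, -0.0242, -0.0273, 0, 0], [0, -0.0242, -0.0273, 0, 0], [0, -0.0242, -0.0273, 0, 0], [0, -0.0242, -0.0273, 0, 0], [0, -0.0242, -0.0273, 0, 0], [0, -0.0242, -0.0273, 0, 0], [0, -0.0242, -0.0273, 0, 0], [0, -0.0242, -0.0273, 0, 0], [0, -0.0242, -0.0273, 0, 0], [0, -0.0242, -0.0273, 0, 0], [0, -0.0242, -0.0273, 0, 0], [0, -0.0242, -0.0273, 0, 0], [0, -0.0242, -0.0273, 0, 0], [0, -0.0242, -0.0273, 0, 0], [0, -0.0242, -0.0273, 0, 0]])

```text
time_s: 1.77
position: [0.4794, -0.105, 0.2363]
tcp_rot: [[-0.931, 0.366, -0.001], [0.366, 0.931, 0.0], [0.001, 0.0, -1.0]]
force: [0.9, 0.0, -0.1]
opening: 0.998
grasp_force: 0.0
```

Emit:
send_rows(plan=[[0, 0, 0, 0.008, 0.118], [0, 0, 0, 0.008, 0.118], [0, 0, 0, 0.008, 0.118], [0, 0, 0, 0.008, 0.118], [0, 0, 0, 0.008, 0.118], [0, 0, 0, 0.008, 0.118], [0, 0, 0, 0.008, 0.118], [0, 0, 0, 0.008, 0.118], [0, 0, 0, 0.008, 0.118], [0, 0, 0, 0.008, 0.118], [0, 0, 0, 0.008, 0.118], [0, 0, 0, 0.008, 0.118], [0, 0, 0, 0.008, 0.118], [0, 0, 0, 0.008, 0.118], [0, 0, 0, 0.008, 0.114], [0, 0, 0, 0, 0], [0, 0, 0, 0, 0]])

```text
time_s: 3.18
position: [0.479, -0.103, 0.1161]
tcp_rot: [[0.536, 0.844, -0.001], [0.844, -0.536, 0.001], [-0.0, -0.002, -1.0]]
force: [0.6, -0.8, -0.2]
opening: 0.998
grasp_force: 0.0
```

```bash
cat >> h.py <<'E'
DO=np.array([.540,.1033]);DA=np.radians(80.8)
def st():
    s=read_state();R=np.array(s["tcp_rot"]);p=np.array(s["position"]);c,k=np.cos(DA),np.sin(DA)
    r=p[:2]-DO;f=np.array(s["force"])
    print("t",round(float(s["time_s"]),2),"p",p.round(4),"yaw",np.degrees(np.arctan2(R[1,0],R[0,0])).round(2),"tilt",R[:2,2].round(4),"dockxy",np.round([r@[c,k],r@[-k,c]],4),
     "Fdock",np.round([f[:2]@[c,k],f[:2]@[-k,c],f[2]],2),"mz",np.round(s["moment"][2],2),"open",round(float(s["opening"]),3),"g",round(float(s["grasp_force"]),1),"q",np.round(s["joint_positions"],1))
E
python3 - <<'E'
from h import *
st()
p,d=capture("scene");cv2.imwrite("pics/c2.png",cv2.resize(p[160:330,230:430],None,fx=4,fy=3.5,interpolation=cv2.INTER_CUBIC))
E
```

```text
t 3.18 p [ 0.479  -0.103   0.1161] yaw 57.57 tilt [-0.0015  0.0007] dockxy [-0.2134  0.0273] Fdock [-0.68 -0.74 -0.19] mz 0.01 open 0.998 g 0.0 q [-25.2  31.2 107.5  -0.   41.4   7.2]
```

View pics/c2.png

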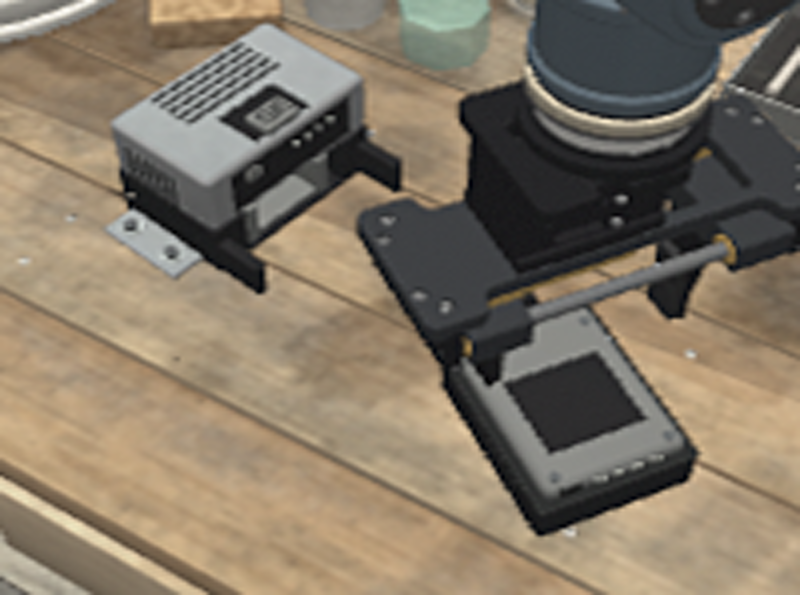

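The gripper is square over the pack at about (560,370) in the crop, with its fingers either side. I'll lower it to the narrower upper part.

Emit:
send_rows(plan=[[0, 0, 0, 0.012, 0], [0, 0, 0, 0.012, 0], [0, 0, 0, 0.012, 0], [0, 0, 0, 0.01, 0], [0, 0, 0, 0.008, 0], [0, 0, 0, 0.007, 0], [0, 0, 0, 0.006, 0], [0, 0, 0, 0, 0], [0, 0, 0, 0, 0]])

```text
time_s: 3.98
position: [0.4794, -0.1032, 0.0494]
tcp_rot: [[0.539, 0.843, -0.0], [0.843, -0.539, 0.0], [-0.0, -0.0, -1.0]]
force: [0.0, -0.4, 0.1]
opening: 1.002
grasp_force: 0.0
```

```bash
python3 -c "
from h import *
st()"
```

```text
t 3.98 p [ 0.4794 -0.1032  0.0494] yaw 57.41 tilt [-0.0004  0.0002] dockxy [-0.2135  0.0269] Fdock [-0.44 -0.09  0.15] mz 0.04 open 1.002 g 0.0 q [-25.2  38.6 109.4  -0.   32.    7.4]
```

Emit:
send_rows(plan=[[15, 0, 0, 0, 0], [25, 0, 0, 0, 0], [40, 0, 0, 0, 0], [60, 0, 0, 0, 0], [60, 0, 0, 0, 0], [60, 0, 0, 0, 0]])

```text
time_s: 4.48
position: [0.48, -0.1035, 0.05]
tcp_rot: [[0.539, 0.842, 0.001], [0.842, -0.539, -0.001], [0.0, 0.002, -1.0]]
force: [1.5, -0.2, 2.1]
opening: 0.888
grasp_force: 30.0
```

```bash
python3 -c "
from h import *
st()"
```

```text
t 4.48 p [ 0.48   -0.1035  0.05  ] yaw 57.4 tilt [ 0.0014 -0.0007] dockxy [-0.2137  0.0262] Fdock [ 0.07 -1.48  2.08] mz 0.03 open 0.888 g 30.0 q [-25.2  38.6 109.4   0.   32.    7.4]
```

```bash
python3 - <<'E'
from h import *
p=cv2.imread("pics/scene0.png");c=calibration("scene");R=np.array(c["rotation"])
k=6;ys=np.arange(64,-64,-1/k);zs=np.arange(90,-5,-1/k)
Y,Z=np.meshgrid(ys,zs);ex=np.array([np.cos(DA),np.sin(DA),0]);ey=np.array([-ex[1],ex[0],0])
W=np.r_[DO,0]+.001*ex+Y[...,None]/1000*ey+Z[...,None]/1000*np.array([0,0,1])
q=(W-np.array(c["xyz"]))@R
u=(q[...,0]/q[...,2]*c["fx"]+c["cx"]).astype(np.float32);v=(q[...,1]/q[...,2]*c["fy"]+c["cy"]).astype(np.float32)
im=cv2.remap(p,u,v,cv2.INTER_CUBIC)
im=cv2.convertScaleAbs(im,alpha=1.4,beta=10)
for y in range(-60,61,10):
    x=int((64-y)*k);cv2.line(im,(x,0),(x,12 if y else 30),(0,0,255),1)
cv2.imwrite("pics/rect.png",im);print(im.shape)
E
```

```text
(570, 768, 3)
```

View pics/rect.png

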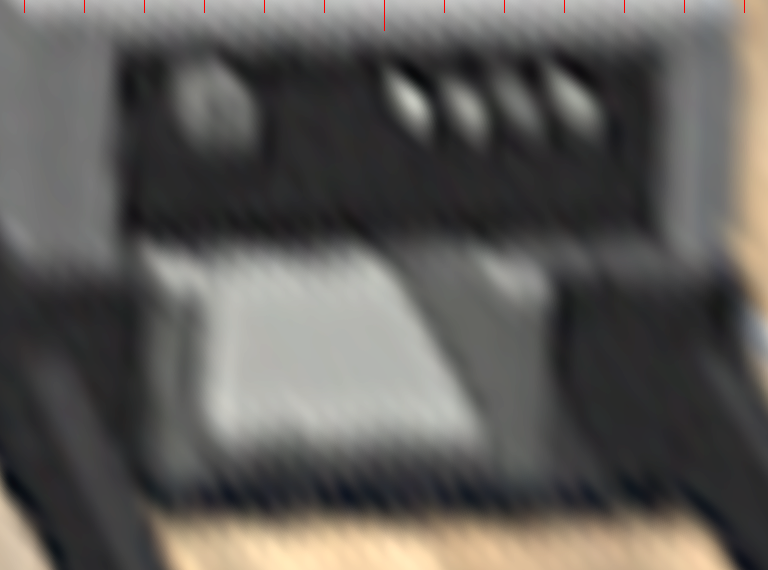

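The rectified dock front shows the hole's front edge from pixel 205 to 485. That puts the socket about 6 mm to the dock's left (+y). Next I turn the pack parallel to the dock, line it up with +5.5 mm and slide it closer.

Emit:
send_rows(plan=[[60, 0, 0, 0, -0.034], [60, 0, 0, 0, -0.034], [60, 0, 0, 0, -0.034], [60, 0, 0, 0, -0.034], [60, 0, 0, 0, -0.034], [60, 0, 0, 0, -0.034], [60, 0, 0, 0, -0.034], [60, 0, 0, 0, -0.034], [60, 0, 0, 0, -0.034], [60, 0, 0, 0, -0.034], [60, 0, 0, 0, -0.034], [60, 0, 0, 0, -0.034], [60, 0, 0, 0, 0], [60, 0, 0, 0, 0]])

```text
time_s: 5.65
position: [0.4797, -0.1033, 0.05]
tcp_rot: [[0.16, 0.987, 0.001], [0.987, -0.16, -0.001], [-0.0, 0.001, -1.0]]
force: [0.1, 0.5, 5.2]
opening: 0.891
grasp_force: 30.0
```

Emit:
send_rows(plan=[[60, 0.006, 0.0016, 0, 0], [60, 0.006, 0.0016, 0, 0], [60, 0.006, 0.0016, 0, 0], [60, 0.006, 0.0016, 0, 0], [60, 0.006, 0.0016, 0, 0], [60, 0.006, 0.0016, 0, 0], [60, 0.006, 0.0016, 0, 0], [60, 0.006, 0.0016, 0, 0], [60, 0.006, 0.0016, 0, 0], [60, 0.006, 0.0016, 0, 0], [60, 0.006, 0.0016, 0, 0], [60, 0.006, 0.0016, 0, 0], [60, 0.006, 0.0016, 0, 0], [60, 0, 0, 0, 0], [60, 0, 0, 0, 0]])

```text
time_s: 6.9
position: [0.5132, -0.0298, 0.0505]
tcp_rot: [[0.161, 0.987, 0.002], [0.987, -0.161, -0.001], [-0.001, 0.002, -1.0]]
force: [-2.0, -0.4, 8.9]
opening: 0.892
grasp_force: 30.0
```

```bash
python3 - <<'E'
from h import *
st()
p,d=capture("top");np.save("top2.npy",pts("top",d));cv2.imwrite("pics/t2.png",p)
q,d=capture("scene");np.save("scene2.npy",pts("scene",d))
a=cv2.resize(p[150:260,260:380],(400,366),interpolation=cv2.INTER_CUBIC);b=cv2.resize(q[160:270,240:360],(400,366),interpolation=cv2.INTER_CUBIC)
cv2.imwrite("pics/m2.png",np.hstack([a,b]))
E
```

```text
t 6.9 p [ 0.5132 -0.0298  0.0505] yaw 80.72 tilt [ 0.0022 -0.0009] dockxy [-0.1357  0.0052] Fdock [-0.74  1.87  8.89] mz -0.1 open 0.892 g 30.0 q [-15.8  39.3 106.1  -0.   34.5  -6.5]
```

View pics/m2.png

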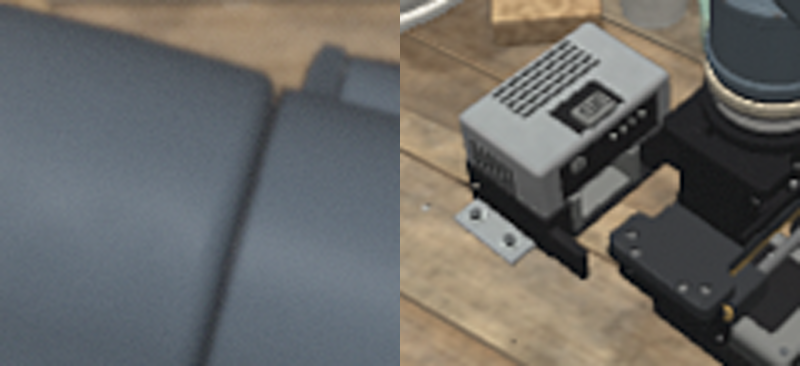

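The top camera's view is blocked by the arm. The scene view shows the dock mouth open at about (610,180) and the pack lined up with it. I'll ease off the downward pressure slightly and advance to just short of the mouth.

Emit:
send_rows(plan=[[60, 0.005, 0, -0.0005, 0], [60, 0.006, 0, 0, 0], [60, 0.006, 0, 0, 0], [60, 0.006, 0, 0, 0], [60, 0.006, 0, 0, 0], [60, 0.006, 0, 0, 0], [60, 0.006, 0, 0, 0], [60, 0.006, 0, 0, 0], [60, 0.003, 0, 0, 0], [60, 0, 0, 0, 0], [60, 0, 0, 0, 0]])

```text
time_s: 7.92
position: [0.5213, 0.02, 0.0506]
tcp_rot: [[0.16, 0.987, 0.002], [0.987, -0.16, -0.001], [-0.0, 0.002, -1.0]]
force: [-0.4, -0.2, 7.1]
opening: 0.89
grasp_force: 30.0
```

```bash
python3 -c "
from h import *
st()"
```

```text
t 7.92 p [0.5213 0.02   0.0506] yaw 80.77 tilt [ 0.0021 -0.0005] dockxy [-0.0852  0.0051] Fdock [-0.27  0.35  7.14] mz -0.04 open 0.89 g 30.0 q [-10.1  39.6 104.9  -0.   35.3  -0.8]
```

Emit:
send_rows(plan=[[60, 0.001, 0, 0, 0], [60, 0.001, 0, 0, 0], [60, 0.001, 0, 0, 0], [60, 0.001, 0, 0, 0], [60, 0.001, 0, 0, 0], [60, 0.001, 0, 0, 0], [60, 0, 0, 0, 0]])

```text
time_s: 8.5
position: [0.5221, 0.0251, 0.0506]
tcp_rot: [[0.16, 0.987, 0.002], [0.987, -0.16, -0.001], [-0.001, 0.002, -1.0]]
force: [-1.2, -4.0, 7.3]
opening: 0.893
grasp_force: 30.0
```

```bash
python3 -c "
from h import *
st()"
```

```text
t 8.5 p [0.5221 0.0251 0.0506] yaw 80.77 tilt [ 0.0017 -0.0015] dockxy [-0.08    0.0052] Fdock [-4.14  0.55  7.34] mz -0.11 open 0.893 g 30.0 q [-9.500e+00  3.960e+01  1.048e+02 -1.000e-01  3.550e+01 -1.000e-01]
```

Emit:
send_rows(plan=[[60, 0.001, 0, 0, 0], [60, 0.001, 0, 0, 0], [60, 0.001, 0, 0, 0], [60, 0.001, 0, 0, 0], [60, 0, 0, 0, 0]])

```text
time_s: 8.92
position: [0.5228, 0.0291, 0.0506]
tcp_rot: [[0.16, 0.987, 0.002], [0.987, -0.16, -0.001], [-0.001, 0.002, -1.0]]
force: [-0.6, -4.9, 7.2]
opening: 0.894
grasp_force: 30.0
```

```bash
python3 -c "
from h import *
st()"
```

```text
t 8.92 p [0.5228 0.0291 0.0506] yaw 80.77 tilt [ 0.0017 -0.0015] dockxy [-0.076   0.0052] Fdock [-4.97 -0.16  7.25] mz -0.13 open 0.894 g 30.0 q [-9.000e+00  3.970e+01  1.046e+02 -1.000e-01  3.560e+01  3.000e-01]
```

Emit:
send_rows(plan=[[60, 0.001, 0, 0, 0], [60, 0.001, 0, 0, 0], [60, 0.001, 0, 0, 0], [60, 0, 0, 0, 0]])

```text
time_s: 9.25
position: [0.5232, 0.032, 0.0507]
tcp_rot: [[0.16, 0.987, 0.002], [0.987, -0.16, -0.001], [-0.001, 0.002, -1.0]]
force: [-0.8, -4.6, 7.2]
opening: 0.894
grasp_force: 30.0
```

```bash
python3 -c "
from h import *
st()"
```

```text
t 9.25 p [0.5232 0.032  0.0507] yaw 80.77 tilt [ 0.0017 -0.0015] dockxy [-0.073   0.0052] Fdock [-4.66  0.06  7.18] mz -0.13 open 0.894 g 30.0 q [-8.700e+00  3.970e+01  1.045e+02 -1.000e-01  3.570e+01  6.000e-01]
```

Emit:
send_rows(plan=[[60, 0.001, 0, 0, 0], [60, 0.001, 0, 0, 0], [60, 0.001, 0, 0, 0], [60, 0.001, 0, 0, 0], [60, 0, 0, 0, 0]])

```text
time_s: 9.67
position: [0.5243, 0.0358, 0.0507]
tcp_rot: [[0.161, 0.987, 0.002], [0.987, -0.161, -0.002], [-0.001, 0.003, -1.0]]
force: [-0.4, -5.4, 7.1]
opening: 0.888
grasp_force: 30.0
```

```bash
python3 -c "
from h import *
st()"
```

```text
t 9.67 p [0.5243 0.0358 0.0507] yaw 80.75 tilt [ 0.0025 -0.0017] dockxy [-0.0692  0.0047] Fdock [-5.36 -0.45  7.08] mz -0.2 open 0.888 g 30.0 q [-8.200e+00  3.970e+01  1.044e+02 -1.000e-01  3.570e+01  1.100e+00]
```

Emit:
send_rows(plan=[[60, 0.001, 0, 0, 0], [60, 0.001, 0, 0, 0], [60, 0.001, 0, 0, 0], [60, 0.001, 0, 0, 0], [60, 0, 0, 0, 0]])

```text
time_s: 10.08
position: [0.5248, 0.0384, 0.0507]
tcp_rot: [[0.159, 0.987, 0.002], [0.987, -0.159, -0.004], [-0.003, 0.003, -1.0]]
force: [-1.1, -11.7, 6.6]
opening: 0.893
grasp_force: 30.0
```

```bash
python3 -c "
from h import *
st()"
```

```text
t 10.08 p [0.5248 0.0384 0.0507] yaw 80.83 tilt [ 0.0021 -0.0037] dockxy [-0.0665  0.0046] Fdock [-11.68  -0.8    6.62] mz -0.24 open 0.893 g 30.0 q [ -7.9  39.8 104.3  -0.3  35.8   1.6]
```

Emit:
send_rows(plan=[[60, 0.001, 0, 0, 0], [60, 0.001, 0, 0, 0], [60, 0.001, 0, 0, 0], [60, 0, 0, 0, 0]])

```text
time_s: 10.42
position: [0.5252, 0.0413, 0.0507]
tcp_rot: [[0.16, 0.987, 0.002], [0.987, -0.16, -0.004], [-0.003, 0.003, -1.0]]
force: [-1.5, -11.0, 6.9]
opening: 0.891
grasp_force: 30.0
```

```bash
python3 -c "
from h import *
st()"
```

```text
t 10.42 p [0.5252 0.0413 0.0507] yaw 80.81 tilt [ 0.002  -0.0035] dockxy [-0.0635  0.0047] Fdock [-11.05  -0.3    6.9 ] mz -0.18 open 0.891 g 30.0 q [ -7.6  39.8 104.2  -0.3  35.9   1.9]
```

Emit:
send_rows(plan=[[60, 0.001, 0, 0, 0], [60, 0.001, 0, 0, 0], [60, 0.001, 0, 0, 0], [60, 0.001, 0, 0, 0], [60, 0, 0, 0, 0]])

```text
time_s: 10.83
position: [0.526, 0.0459, 0.0507]
tcp_rot: [[0.16, 0.987, 0.002], [0.987, -0.16, -0.003], [-0.002, 0.003, -1.0]]
force: [0.0, -8.3, 7.3]
opening: 0.89
grasp_force: 30.0
```

```bash
python3 -c "
from h import *
st()"
```

```text
t 10.83 p [0.526  0.0459 0.0507] yaw 80.78 tilt [ 0.0024 -0.0025] dockxy [-0.0589  0.0046] Fdock [-8.18 -1.36  7.27] mz -0.2 open 0.89 g 30.0 q [ -7.1  39.8 104.   -0.2  36.    2.3]
```

Emit:
send_rows(plan=[[60, 0.001, 0, 0, 0], [60, 0.001, 0, 0, 0], [60, 0, 0, 0, 0]])

```text
time_s: 11.08
position: [0.5264, 0.0484, 0.0507]
tcp_rot: [[0.16, 0.987, 0.003], [0.987, -0.16, -0.002], [-0.001, 0.003, -1.0]]
force: [0.8, -6.1, 6.8]
opening: 0.887
grasp_force: 30.0
```

```bash
python3 -c "
from h import *
st()"
```

```text
t 11.08 p [0.5264 0.0484 0.0507] yaw 80.77 tilt [ 0.0026 -0.0019] dockxy [-0.0564  0.0046] Fdock [-5.92 -1.73  6.76] mz -0.19 open 0.887 g 30.0 q [ -6.8  39.9 103.9  -0.2  36.    2.5]
```

Emit:
send_rows(plan=[[60, 0.001, 0, 0, 0], [60, 0.001, 0, 0, 0], [60, 0, 0, 0, 0]])

```text
time_s: 11.33
position: [0.5269, 0.0498, 0.0507]
tcp_rot: [[0.158, 0.987, 0.003], [0.987, -0.158, -0.003], [-0.003, 0.003, -1.0]]
force: [0.0, -8.2, 6.8]
opening: 0.893
grasp_force: 30.0
```

```bash
python3 -c "
from h import *
st()"
```

```text
t 11.33 p [0.5269 0.0498 0.0507] yaw 80.89 tilt [ 0.0027 -0.0032] dockxy [-0.0549  0.0044] Fdock [-8.05 -1.32  6.76] mz 0.08 open 0.893 g 30.0 q [ -6.6  39.9 103.9  -0.3  36.1   2.7]
```

Emit:
send_rows(plan=[[60, 0.001, 0, 0, 0], [60, 0.001, 0, 0, 0], [60, 0, 0, 0, 0]])

```text
time_s: 11.58
position: [0.5271, 0.0501, 0.0508]
tcp_rot: [[0.156, 0.988, 0.002], [0.988, -0.156, -0.006], [-0.005, 0.003, -1.0]]
force: [-2.0, -14.8, 7.4]
opening: 0.892
grasp_force: 30.0
```

```bash
python3 -c "
from h import *
st()"
```

```text
t 11.58 p [0.5271 0.0501 0.0508] yaw 81.02 tilt [ 0.0021 -0.0059] dockxy [-0.0546  0.0043] Fdock [-14.97  -0.42   7.39] mz 0.17 open 0.892 g 30.0 q [ -6.5  39.9 103.8  -0.5  36.2   2.9]
```

The pack is on the hard stop: 2 mm commanded moved it 0.3 mm. I'll press a touch more, back off and look.

Emit:
send_rows(plan=[[60, 0.001, 0, 0, 0], [60, 0.001, 0, 0, 0], [60, 0, 0, 0, 0], [60, -0.001, 0, 0, 0], [60, -0.001, 0, 0, 0], [60, -0.001, 0, 0, 0], [60, 0, 0, 0, 0]])

```text
time_s: 12.17
position: [0.527, 0.0499, 0.0507]
tcp_rot: [[0.157, 0.988, 0.002], [0.988, -0.157, -0.004], [-0.004, 0.003, -1.0]]
force: [-0.8, -11.6, 6.5]
opening: 0.888
grasp_force: 30.0
```

```bash
python3 -c "
from h import *
st()"
```

```text
t 12.17 p [0.527  0.0499 0.0507] yaw 80.97 tilt [ 0.0025 -0.0041] dockxy [-0.0548  0.0043] Fdock [-11.55  -1.04   6.52] mz 0.31 open 0.888 g 30.0 q [ -6.6  39.9 103.8  -0.4  36.1   2.8]
```

Emit:
send_rows(plan=[[60, -0.001, 0, 0, 0], [60, -0.001, 0, 0, 0], [60, -0.001, 0, 0, 0], [60, 0, 0, 0, 0]])

```text
time_s: 12.5
position: [0.5269, 0.0497, 0.0507]
tcp_rot: [[0.159, 0.987, 0.004], [0.987, -0.159, -0.0], [0.0, 0.004, -1.0]]
force: [1.6, 0.3, 4.9]
opening: 0.891
grasp_force: 30.0
```

```bash
python3 -c "
from h import *
st()"
```

```text
t 12.5 p [0.5269 0.0497 0.0507] yaw 80.85 tilt [ 0.0037 -0.0005] dockxy [-0.0551  0.0044] Fdock [ 0.56 -1.48  4.88] mz 0.42 open 0.891 g 30.0 q [ -6.7  39.9 103.9  -0.   36.    2.4]
```

The pack stays put with the load gone. Now I release and rise.

Emit:
send_rows(plan=[[20, 0, 0, 0, 0], [0, 0, 0, 0, 0], [0, 0, 0, 0, 0], [0, 0, 0, 0, 0], [0, 0, 0, 0, 0], [0, 0, 0, -0.005, 0], [0, 0, 0, -0.01, 0], [0, 0, 0, -0.02, 0], [0, 0, 0, -0.03, 0], [0, 0, 0, -0.03, 0], [0, -0.03, 0, -0.03, 0], [0, -0.04, 0, -0.01, 0], [0, -0.04, 0, 0, 0], [0, -0.04, 0, 0, 0], [0, -0.04, 0, 0, 0], [0, 0, 0, 0, 0], [0, 0, 0, 0, 0]])

```text
time_s: 13.92
position: [0.4947, -0.1398, 0.1854]
tcp_rot: [[0.165, 0.986, 0.001], [0.986, -0.165, -0.0], [-0.0, 0.001, -1.0]]
force: [-0.1, 0.8, -0.3]
opening: 1.002
grasp_force: 0.0
```

```bash
python3 - <<'E'
from h import *
st()
q,d=capture("scene");P=pts("scene",d).reshape(-1,3)
cv2.imwrite("pics/s3.png",cv2.resize(q[150:270,230:360],(650,600),interpolation=cv2.INTER_CUBIC))
c,k=np.cos(DA),np.sin(DA);r=P[:,:2]-DO;D=np.c_[r@[c,k],r@[-k,c],P[:,2]]
m=(abs(D[:,2]-.045)<.005)&(D[:,0]>-.14)&(D[:,0]<-.003)&(abs(D[:,1])<.06)
t=cv2.minAreaRect((D[m,:2]*1000).astype(np.float32));print(m.sum(),t)
m=(abs(D[:,2]-.088)<.008)&(D[:,0]>-.01)&(D[:,0]<.09)&(abs(D[:,1])<.07)
print(cv2.minAreaRect((D[m,:2]*1000).astype(np.float32)))
E
```

```text
t 13.92 p [ 0.4947 -0.1398  0.1854] yaw 80.49 tilt [ 0.0012 -0.0004] dockxy [-0.2472  0.0059] Fdock [ 0.8   0.2  -0.32] mz -0.03 open 1.002 g 0.0 q [-28.3  25.9 101.    0.   53.  -18.8]
1333 ((-56.00749969482422, 4.359279632568359), (104.02434539794922, 78.65547943115234), 0.7149831652641296)
((39.589866638183594, -0.6917724609375), (81.35186767578125, 124.26414489746094), 0.28445762395858765)
```

View pics/s3.png

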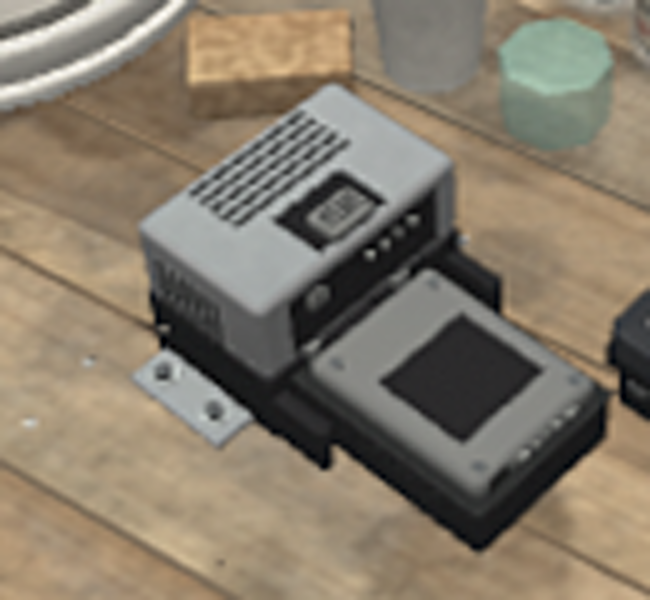

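The pack sits flush at the dock mouth at about (330,310), centre 56 mm from the front face and parallel within half a degree. I'll check that the catch key is at its rest height.

```bash
python3 - <<'E'
from h import *
c,k=np.cos(DA),np.sin(DA)
def f(P,n):
    # key pixels: crop (340,210)/5 -> u=298,v=192
    key=P[190:195,294:302,2];top=np.r_[P[196:204,270:280,2].ravel(),P[176:181,305:312,2].ravel()]
    print(n,np.median(key).round(5),np.median(top).round(5))
f(np.load("scene.npy"),"before")
for i in range(3):
    q,d=capture("scene");f(pts("scene",d),"now")
a=cv2.imread("pics/scene0.png")[180:205,285:312].astype(int);b=q[180:205,285:312].astype(int)
print(abs(a-b).mean(),abs(a-b).max())
E
```

```text
before 0.09496 0.08942
now 0.0954 0.08959
now 0.09522 0.08921
now 0.09559 0.08925
11.757037037037037 33
```

```bash
python3 -c "
from h import *
print(hand_in())"
```

```text
the job is handed in; nothing more can be done
None
```

I slid the battery pack along the bench into the dock and pressed it home, then handed the job in at about 14 s; the pack bears on the front face about 5 mm left of centre, the catch key reads back at its rest height, and I didn't touch the glass blank, suction holder or pine block.

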